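# Feel for the free-running banding wheel and set the pot on it

## Robot

A 6-joint arm with a two-finger parallel gripper is mounted at the origin on the work surface. World frame = base frame: x ahead of the robot, y to its left, z up, the work surface at z = 0. Lengths are in m, angles in rad, forces in N, time in s.
With the tool pointing down it reaches from about 0.25 to 0.8 m from the base axis. Payload 8.5 kg.
Tool frame: the origin (TCP) lies midway between the tips of the shut fingers; the grasp point (between the pads) lies 19 mm behind it; z points along the fingers, x is the direction in which the jaws open and shut, and the axes are right-handed (so a half turn about z gives the same grasp; the last joint's range is limited). The gripper opens to 85 mm and grips with 20 to 120 N. Pads are 22 mm wide; open, the fingers measure 114 mm over their backs; the gripper's body (76 mm by 85 mm) begins 54 mm behind the grasp point. The pads swing forward as they close: fully open they stand 13 mm farther back than shut.
Start: joints at [1.306, 0.238, -0.013, 1.319, 0, 1.571], TCP at [0.137, 0.507, 0.231] pointing down, gripper open.
Joint ranges: [-2.66, 2.66], [-1.03, 1.9], [-1.14, 1.46], [-1.82, 2.27], [-1.45, 1.34], [-3.14, 3.14]. Speed limits (rad/s): [2.22, 2.22, 2.79, 3.14, 3.14, 3.14].

## Interface

Orientations are given as a unit quaternion [w, x, y, z].
In Python, from station import arm, viewer gives the robot as it stands. The module is installed in compiled form; this text tells all that it offers.
- The arm moves only by the tool carry_out, never from a script. Its argument "moves" is a list of rows, each an object with "xyz": the shift along the tool's x, y, z in m, a list of three; "roll": the turn about the tool's z in rad. In form: [{"xyz": [tx, ty, tz], "roll": roll}, ...]. A call has 1 to 12 rows; each row shifts and turns the commanded pose from where the row before left it, along the tool's axes as they then stand; what a row does not reach is not made up. A row lasts 1/12 s, in which the tool goes at most 41.7 mm and 7.16 degrees, less where a joint would pass 70% of its speed; a pose out of reach is approached as far as the arm can. A call with a gripper value outside its range is refused whole. "hand" is the closure, from -1 (fully open) to 1 (shut), set as the call begins (left out, the last holds). The fingers move at their own pace and stop on an object; "grip_force" is the grip in N (left out, the last holds). Time passes only in rows, so rows that do not move let the fingers close. It gives the time, the measured TCP pose, the force and the opening at its end, in the units of the state.
- arm.sense(): the state, without advancing time (a new reading comes with each control period).
- viewer.snapshot(name): name is "scene" or "top" or "wrist"; returns (picture, depth): 480x640x3 uint8, red, green, blue; 480x640 float32, m along the optical axis (not along the pixel's ray), 0 where there is no reading.
- viewer.get_calibration(name): a dict with "K" (3x3 intrinsics, pixels), "D" ([k1, k2, p1, p2, k3] as OpenCV has them; the pictures are not rectified), "R" (3x3) and "t" (3): a world point X has camera coordinates R X + t. Camera axes: x right, y down, z forward; pixel columns grow to the right and rows downward; lengths in m; the calibration is good to about 2 mm. A picture is of the moment at which its call begins: read the wrist's pose just before it. get_calibration takes no time and is no camera call; for the wrist camera it gives the pose at the moment of the call.
- arm.hand_in(): hands the job in, once; it reports no verdict.
The state is a dict: "clock": time; "joints": joint angles; "joint_vel": joint speeds; "joint_efforts": joint torques, N m; "ee_pos": TCP position; "tool_rot": TCP orientation; "ft_force": force on the tool from outside, world axes, zero at the start; "ft_torque": the same for the moment, N m; "finger_gap": opening from 0.0 (shut) to 1.0 (fully open).
Only numpy, scipy, OpenCV 4.12 (cv2) and the standard library are available. Lean on these libraries where they do the work, as an engineer would, in place of code of your own. Each camera call takes 0.05 s, during which the arm holds its last target. There are 200 camera calls.

## Task

Two of the three banding wheels have cement grit in their bearings and drag; one still runs free. Ease each wheel round by a bat pin through about a quarter turn, gently, feeling for the drag; then stand the cement pot upright on the middle of the free-running wheel, set down softly, and let go. Leave the bowl, jar and brush where they are.

Things in the scene. Friction and masses are not known exactly. Their poses are not given: they have to be found in the camera images.
- wheel_left: Turning head of the left banding wheel (robot's view, +y left): flat aluminium disc, 160 mm across, 9 mm thick, on a fixed grey cast stand. Origin: centre of its upper face, 58 mm above the table; z up on the turning axis, x through both bat pins. Turns endlessly either way, stays where left. Turned slowly by a pin, a free head takes under 1 N at the pin, a gritty one about 5 to 9 N all the way round.
- wheel_left_pin (a point): One of the two bat pins of the left wheel, half-way up. Both are round steel, 12 mm in diameter, standing 16 mm up from the face (their tops 74 mm above the table), 62 mm either side of the head's centre. All three wheels look alike.
- wheel_middle: Turning head of the middle banding wheel (robot's view, +y left): flat aluminium disc, 160 mm across, 9 mm thick, on a fixed grey cast stand. Origin: centre of its upper face, 58 mm above the table; z up on the turning axis, x through both bat pins. Turns endlessly either way, stays where left. Turned slowly by a pin, a free head takes under 1 N at the pin, a gritty one about 5 to 9 N all the way round.
- wheel_middle_pin (a point): One of the two bat pins of the middle wheel, half-way up. Both are round steel, 12 mm in diameter, standing 16 mm up from the face (their tops 74 mm above the table), 62 mm either side of the head's centre. All three wheels look alike.
- wheel_right: Turning head of the right banding wheel (robot's view, +y left): flat aluminium disc, 160 mm across, 9 mm thick, on a fixed grey cast stand. Origin: centre of its upper face, 58 mm above the table; z up on the turning axis, x through both bat pins. Turns endlessly either way, stays where left. Turned slowly by a pin, a free head takes under 1 N at the pin, a gritty one about 5 to 9 N all the way round.
- wheel_right_pin (a point): One of the two bat pins of the right wheel, half-way up. Both are round steel, 12 mm in diameter, standing 16 mm up from the face (their tops 74 mm above the table), 62 mm either side of the head's centre. All three wheels look alike.
- pot_center (a point): The cement pot: a round, slightly tapering open cup 75 mm high, 66 mm across at the rim and 55 mm at the foot, walls 6 mm, about 0.25 kg, standing on the table between the robot and the wheels. The point is on its axis half-way up (37.5 mm above its foot); z up.
- bowl: Bystander: cement bowl, 100 mm across, 45 mm high, beyond the wheels. Origin under its centre.
- jar: Bystander: lidded jar, 60 mm across, 85 mm high, beyond the wheels. Origin under its centre.
- brush: Bystander: brush 160 mm long lying on the table beyond the wheels. Origin under its middle.
Things that resemble listed ones, but are neither listed nor needed, are in the scene too. What is shaped like the part that bears pot_center but purple or red is not meant.

How it is judged:
By the outcome, as a careful person would: the job done as asked, in the order asked, and still so for the second after the job is handed in, with the robot touching nothing.
It also fails if it takes over 72 s, if anything falls off the work surface, if the arm or the gripper's body presses on something with over 40 N, if the wrist force passes 120 N, or if a joint passes its speed limit or range.

## Working session

There is one attempt and no reset: what is moved stays moved. The work goes in short steps, Python scripts to look and compute and a tool call to move; the robot and the scene stay as the last step left them, time stands still between calls to the robot, and variables do not carry over. Pictures are saved under pics/ and viewed, about 8 in all and at most 12, crops included, and the job is handed in when it is done.

Besides the shell and the picture viewer there is one more tool, called after "Call:" in YAML: its name, and indented under it one key for each argument. carry_out: Moves the arm, as the interface text tells. Its arguments: {"type":"object","properties":{"moves":{"type":"array","items":{"type":"object","properties":{"xyz":{"type":"array","items":{"type":"number"}},"roll":{"type":"number"}}}},"hand":{"type":"number"},"grip_force":{"type":"number"}},"required":["moves"]}

```bash
mkdir -p pics; cat > h.py <<'E'
import numpy as np, cv2
from station import arm, viewer
def cal(n):
    c=viewer.get_calibration(n); return [np.array(c[k],float) for k in("K","D","R","t")]
def ray(n,px,z,c=None):
    K,D,R,t=c or cal(n)
    p=cv2.undistortPoints(np.array(px,float).reshape(-1,1,2),K,D).reshape(-1,2)
    d=np.c_[p,np.ones(len(p))]@R; o=-R.T@t
    return o+d*((z-o[2])/d[:,2])[:,None]
def save(n,f):
    c=cal(n); im,d=viewer.snapshot(n); cv2.imwrite("pics/"+f,im[:,:,::-1]); return im,d,c
E
python3 - <<'E'
from h import *
s=arm.sense();print(s)
for n in("top","scene"):
    im,d,c=save(n,n+"0.png"); np.savez("/tmp/%s0.npz"%n,im=im,d=d)
    print(n,c[0][0,0],-c[2].T@c[3],c[2][2])
E
```

```text
{'clock': 0.0, 'joints': array([ 1.30596867e+00,  2.38786002e-01, -1.42439373e-02,  1.31918987e+00,
       -1.60857289e-05,  1.57081092e+00]), 'joint_vel': array([-0.00043618, -0.00065501,  0.00081651, -0.00085077, -0.00105856,
       -0.0005917 ]), 'joint_efforts': array([-1.80179726e-03, -5.38786590e+01,  3.46440232e+01,  1.83585961e-02,
       -5.08072048e-05,  2.24632925e-05]), 'ee_pos': array([0.13731357, 0.50630424, 0.2306789 ]), 'tool_rot': array([ 4.38816106e-04,  7.94278408e-01,  6.07553540e-01, -5.60426185e-04]), 'ft_force': array([0.75135897, 0.3828167 , 0.82293408]), 'ft_torque': array([0.04844123, 0.03067894, 0.01964633]), 'finger_gap': 0.9985375726179532}
top 511.21580376741366 [0.47127138 0.01751664 0.99705794] [ 0.09122591  0.01004447 -0.99577957]
scene 434.6337037956201 [ 1.02644679 -0.32593054  0.61956989] [-0.59262528  0.39479202 -0.70209297]
```

View pics/top0.png

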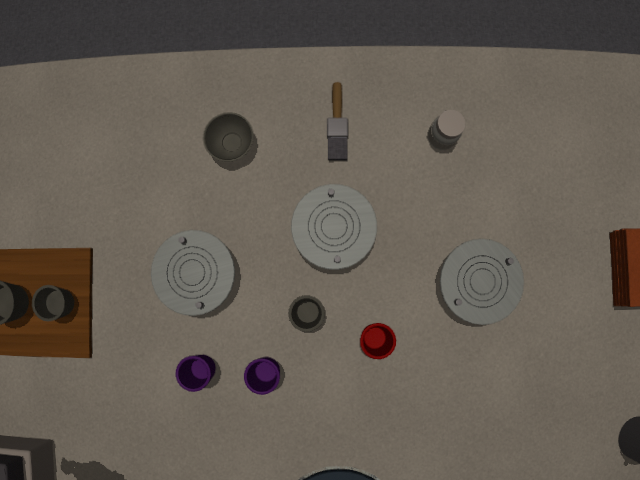

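View pics/scene0.png

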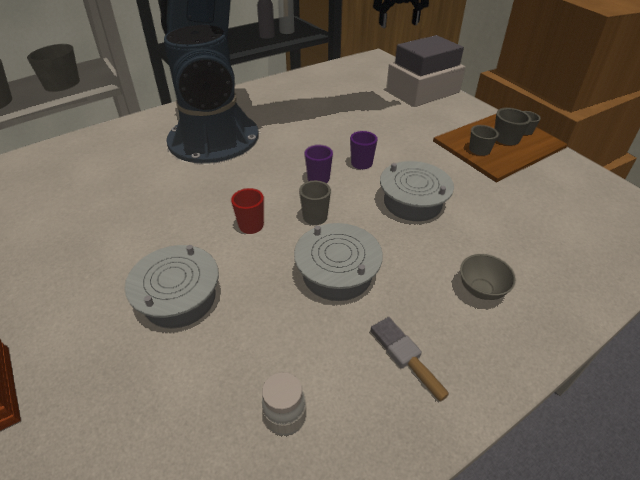

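The top view shows the wheels at about (193,272), (334,226) and (481,281), each with two pins. Candidates for the pot:
- Grey cup at (306,313).
- Purple cups at (196,372) and (262,375), and a red cup at (378,340). These are excluded by colour.
- Grey cups on the board at (52,302) and (5,302). They aren't on the table between the robot and the wheels.

The grey cup at (306,313) fits. I'll measure it and confirm with an enlarged crop.

```bash
python3 - <<'E'
from h import *
f=np.load("/tmp/top0.npz"); im,d=f["im"],f["d"]
K,D,R,t=cal("top")
# height map from depth
v,u=np.mgrid[:480,:640]
p=cv2.undistortPoints(np.stack([u,v],-1).reshape(-1,1,2).astype(float),K,D).reshape(-1,2)
X=((np.c_[p,np.ones(len(p))]*d.reshape(-1,1)-t)@R).reshape(480,640,3)
def rep(lo,hi,amin,amax,tag,z):
    m=((X[...,2]>lo)&(X[...,2]<hi)&(d>0)).astype(np.uint8)
    n,l,st,c=cv2.connectedComponentsWithStats(m)
    for i in range(1,n):
        if amin<st[i,4]<amax:
            cs,_=cv2.findContours((l==i).astype(np.uint8),cv2.RETR_EXTERNAL,cv2.CHAIN_APPROX_NONE)
            W=ray("top",cs[0].reshape(-1,2),z)[:,:2]
            (cx,cy),r=cv2.minEnclosingCircle(W.astype(np.float32))
            A=np.c_[2*W,np.ones(len(W))];q=np.linalg.lstsq(A,(W**2).sum(1),rcond=None)[0]
            print(tag,c[i].round(1),st[i,4],"fit",q[:2].round(4),"r",np.sqrt(q[2]+q[0]**2+q[1]**2).round(4),"enc",round(cx,4),round(cy,4),round(r,4),"z",np.median(X[l==i][:,2]).round(4))
rep(.045,.064,1500,9000,"disc",.058)
rep(.066,.090,8,4000,"hi",.074)
a=cv2.resize(im[270:410,160:420],None,fx=3,fy=3,interpolation=cv2.INTER_CUBIC)
cv2.imwrite("pics/crop1.png",np.clip(a[:,:,::-1]*1.6,0,255).astype(np.uint8))
# pins: intensity
g=cv2.cvtColor(im,cv2.COLOR_RGB2GRAY)
print("px pins approx:",ray("top",[(183,240),(200,306),(331,193),(337,260),(509,261),(457,302)],.074).round(4))
s=np.load("/tmp/scene0.npz");print("scene pins", ray("scene",[(394,167),(443,190),(318,230),(361,269),(190,249),(149,299)],.074).round(4))
E
```

```text
disc [333.8 226. ] 5680 fit [0.589  0.0016] r 0.0789 enc 0.5891 0.0015 0.08 z 0.0586
disc [192.4 272.1] 5552 fit [0.5069 0.2663] r 0.0789 enc 0.5066 0.2662 0.0808 z 0.0582
disc [481.6 281.3] 5612 fit [ 0.4812 -0.272 ] r 0.0794 enc 0.4807 -0.2715 0.081 z 0.0587
hi [450.4 123.8] 667 fit [ 0.7768 -0.2215] r 0.0275 enc 0.7765 -0.2217 0.0295 z 0.0854
hi [330.7 191.1] 37 fit [0.6507 0.0063] r 0.0056 enc 0.6509 0.0067 0.0063 z 0.0744
hi [632.4 231.3] 9 fit [ 0.5692 -0.5731] r 0.0038 enc 0.5689 -0.5729 0.0062 z 0.0669
hi [181.1 239.2] 38 fit [0.5667 0.283 ] r 0.0057 enc 0.5661 0.2831 0.0065 z 0.0743
hi [629.9 248.2] 15 fit [ 0.536  -0.5646] r 0.0052 enc 0.5359 -0.5655 0.0072 z 0.0672
hi [337.1 258.4] 34 fit [ 0.5271 -0.0032] r 0.0052 enc 0.5269 -0.0029 0.0059 z 0.0747
hi [509.6 260.6] 39 fit [ 0.5175 -0.3206] r 0.0058 enc 0.5176 -0.3205 0.0068 z 0.0741
hi [629.7 273.4] 11 fit [ 0.4878 -0.5632] r 0.0041 enc 0.4875 -0.5628 0.0054 z 0.0664
hi [637.3 277.5] 21 fit [ 0.4789 -0.5783] r 0.0054 enc 0.4784 -0.5787 0.0084 z 0.0667
hi [  9.7 302.2] 284 fit [0.4502 0.6519] r 0.0359 enc 0.4497 0.65 0.041
[... 756 characters left out ...]
27 z 0.0748
hi [192.5 373.6] 427 fit [0.3229 0.2608] r 0.0324 enc 0.3232 0.2609 0.034 z 0.0741
hi [261.  376.6] 404 fit [0.3176 0.1362] r 0.0317 enc 0.3176 0.1358 0.033 z 0.0747
hi [637.6 448.3] 86 fit [ 0.1513 -0.5865] r 0.0183 enc 0.1514 -0.5789 0.0252 z 0.0724
hi [ 24.5 458.2] 554 fit [0.1448 0.6139] r 0.0326 enc 0.1417 0.6165 0.0509 z 0.0853
px pins approx: [[ 0.5651  0.2793  0.074 ]
 [ 0.4441  0.2471  0.074 ]
 [ 0.6471  0.0058  0.074 ]
 [ 0.5242 -0.0029  0.074 ]
 [ 0.5167 -0.3195  0.074 ]
 [ 0.4442 -0.2192  0.074 ]]
scene pins [[ 0.456   0.2426  0.074 ]
 [ 0.5739  0.2752  0.074 ]
 [ 0.5349 -0.0069  0.074 ]
 [ 0.6553  0.0012  0.074 ]
 [ 0.4522 -0.2238  0.074 ]
 [ 0.5226 -0.3214  0.074 ]]
```

View pics/crop1.png

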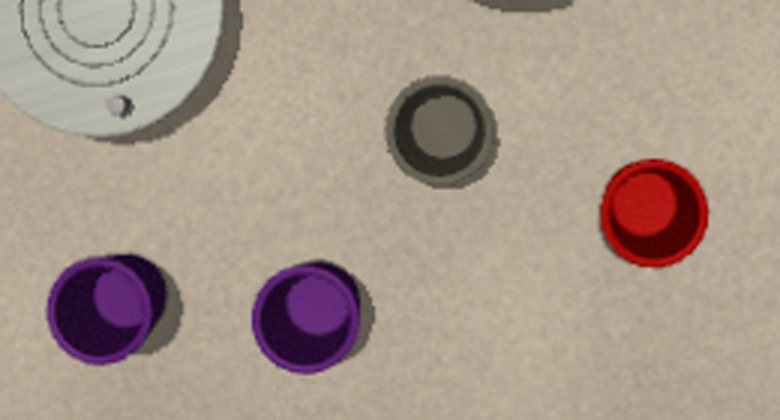

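The crop confirms it: the grey cup has its rim centre at (0.430, 0.054), height 75 mm and radius about 32 mm. The purple and red ones are decoys. All disc and pin sizes agree with what's given, so I'm moving to the left wheel.

Call:
carry_out:
  moves:
    - {"xyz": [-0.0119, 0.02935, 0.0075]}
    - {"xyz": [-0.0119, 0.02935, 0.0075]}
    - {"xyz": [-0.0119, 0.02935, 0.0075]}
    - {"xyz": [-0.0119, 0.02935, 0.0075]}
    - {"xyz": [-0.0119, 0.02935, 0.0075]}
    - {"xyz": [-0.0119, 0.02935, 0.0075]}
    - {"xyz": [-0.0119, 0.02935, 0.0075]}
    - {"xyz": [-0.0119, 0.02935, 0.0075]}
    - {"xyz": [-0.0119, 0.02935, 0.0075]}
    - {"xyz": [-0.0119, 0.02935, 0.0075]}
    - {"xyz": [-0.0119, 0.02935, 0.0075]}
    - {"xyz": [-0.0119, 0.02935, 0.0075]}
  hand: 1
  grip_force: 25

```text
validation failed for argument at $.mo...
```

Call:
carry_out:
  moves:
    - {"roll": 0.116}
    - {"roll": 0.116}
    - {"roll": 0.116}
    - {"roll": 0.116}
    - {"roll": 0.116}
    - {"roll": 0.116}
    - {"roll": 0.116}
    - {"roll": 0.116}
    - {"roll": 0.116}
    - {}

```text
validation failed for argument at $.mo...
```

```bash
cat >> h.py <<'E'
from scipy.spatial.transform import Rotation as Ro
def pose():
    s=arm.sense(); q=s["tool_rot"]; M=Ro.from_quat(np.r_[q[1:],q[0]]).as_matrix()
    return s,M,np.arctan2(M[1,0],M[0,0])
def start(C,pin,back):
    "target behind a pin, for counter-clockwise push with tool +y"
    C=np.array(C);e=np.array(pin)-C;e/=np.hypot(*e)
    return C+.062*e-back*np.array([-e[1],e[0]]), np.arctan2(-e[1],-e[0])
def go(xy,z,psi):
    s,M,p=pose(); w=np.r_[xy,z]-s["ee_pos"]
    ro=(p-psi+np.pi/2)%np.pi-np.pi/2
    R2=Ro.from_rotvec(ro*M[:,2]).as_matrix()@M
    print("clock %.2f"%s["clock"],s["ee_pos"].round(4),"psi %.3f"%p,"F",s["ft_force"].round(2),"roll %.3f"%ro,"shift now",(M.T@w).round(4),"after roll",(R2.T@w).round(4), "j",s["joints"].round(2),"gap",round(s["finger_gap"],3))
L,M_,R_=(.5067,.2666),(.589,.0016),(.481,-.271)
LP,MP,RP=(.4461,.2498),(.5271,-.0032),(.4443,-.2210)
E
python3 -c "
from h import *
go(start(L,LP,.027)[0],.063,start(L,LP,.027)[1])"
```

```text
clock 0.10 [0.1373 0.5064 0.2308] psi 1.306 F [-0.16  0.67 -0.03] roll 1.036 shift now [-0.1429  0.3522  0.1679] after roll [0.23   0.3026 0.1679] j [ 1.31  0.24 -0.01  1.32 -0.    1.57] gap 1.001
```

Both fields are required in every row, so I'm resending.

Call:
carry_out:
  moves:
    - {"xyz": [-0.0119, 0.02935, 0.0075], "roll": 0}
    - {"xyz": [-0.0119, 0.02935, 0.0075], "roll": 0}
    - {"xyz": [-0.0119, 0.02935, 0.0075], "roll": 0}
    - {"xyz": [-0.0119, 0.02935, 0.0075], "roll": 0}
    - {"xyz": [-0.0119, 0.02935, 0.0075], "roll": 0}
    - {"xyz": [-0.0119, 0.02935, 0.0075], "roll": 0}
    - {"xyz": [-0.0119, 0.02935, 0.0075], "roll": 0}
    - {"xyz": [-0.0119, 0.02935, 0.0075], "roll": 0}
    - {"xyz": [-0.0119, 0.02935, 0.0075], "roll": 0}
    - {"xyz": [-0.0119, 0.02935, 0.0075], "roll": 0}
    - {"xyz": [-0.0119, 0.02935, 0.0075], "roll": 0}
    - {"xyz": [-0.0119, 0.02935, 0.0075], "roll": 0}
  hand: 1
  grip_force: 25

```text
clock: 1.1
ee_pos: [0.4408, 0.2753, 0.1407]
tool_rot: [-0.0, 0.794, 0.608, -0.0]
ft_force: [0.4, 0.8, 0.8]
finger_gap: -0.001
```

Call:
carry_out:
  moves:
    - {"xyz": [0, 0, 0], "roll": 0.115}
    - {"xyz": [0, 0, 0], "roll": 0.115}
    - {"xyz": [0, 0, 0], "roll": 0.115}
    - {"xyz": [0, 0, 0], "roll": 0.115}
    - {"xyz": [0, 0, 0], "roll": 0.115}
    - {"xyz": [0, 0, 0], "roll": 0.115}
    - {"xyz": [0, 0, 0], "roll": 0.115}
    - {"xyz": [0, 0, 0], "roll": 0.115}
    - {"xyz": [0, 0, 0], "roll": 0.115}
    - {"xyz": [0, 0, 0], "roll": 0}

```text
clock: 1.93
ee_pos: [0.4397, 0.2765, 0.1409]
tool_rot: [0.0, 0.991, 0.133, -0.0]
ft_force: [0.6, -0.5, -0.5]
finger_gap: 0.002
```

```bash
python3 -c "
from h import *
go(start(L,LP,.027)[0],.063,start(L,LP,.027)[1])"
```

```text
clock 1.93 [0.4397 0.2765 0.1409] psi 0.266 F [ 0.57 -0.51 -0.53] roll -0.005 shift now [-0.0001  0.0004  0.0779] after roll [-0.0001  0.0004  0.0779] j [ 0.56  0.28 -0.2   1.1  -0.    1.87] gap 0.002
```

Call:
carry_out:
  moves:
    - {"xyz": [0, 0, 0.015], "roll": 0}
    - {"xyz": [0, 0, 0.015], "roll": 0}
    - {"xyz": [0, 0, 0.015], "roll": 0}
    - {"xyz": [0, 0, 0.015], "roll": 0}
    - {"xyz": [0, 0, 0.012], "roll": 0}
    - {"xyz": [0, 0, 0.005], "roll": 0}
    - {"xyz": [0, 0, 0], "roll": 0}

```text
clock: 2.52
ee_pos: [0.4392, 0.2761, 0.0631]
tool_rot: [0.001, 0.991, 0.136, -0.001]
ft_force: [-0.1, -0.2, 0.0]
finger_gap: 0.0
```

Call:
carry_out:
  moves:
    - {"xyz": [0, 0.002, 0], "roll": 0}
    - {"xyz": [0, 0.003, 0], "roll": 0}
    - {"xyz": [0, 0.003, 0], "roll": 0}
    - {"xyz": [0, 0.002, 0], "roll": 0}

```text
clock: 2.85
ee_pos: [0.4431, 0.2668, 0.0649]
tool_rot: [-0.0, 0.991, 0.135, 0.0]
ft_force: [-0.3, 1.0, -0.6]
finger_gap: -0.001
```

Call:
carry_out:
  moves:
    - {"xyz": [-0.0008, 0.00327, 0], "roll": -0.0524}
    - {"xyz": [-0.0008, 0.00327, 0], "roll": -0.0524}
    - {"xyz": [-0.0008, 0.00327, 0], "roll": -0.0524}
    - {"xyz": [-0.0008, 0.00327, 0], "roll": -0.0524}

```text
clock: 3.18
ee_pos: [0.4444, 0.2535, 0.0648]
tool_rot: [-0.0, 0.971, 0.239, 0.0]
ft_force: [-0.0, 0.6, 0.2]
finger_gap: 0.004
```

```bash
python3 -c "
from h import *
go(L,.063,0)"
```

```text
clock 3.18 [0.4444 0.2535 0.0648] psi 0.483 F [-0.03  0.65  0.2 ] roll 0.483 shift now [0.0612 0.0173 0.0019] after roll [ 0.0623 -0.0131  0.0019] j [ 0.52  0.33 -0.34  0.9   0.    1.61] gap 0.004
```

Call:
carry_out:
  moves:
    - {"xyz": [-0.0008, 0.00327, 0], "roll": -0.0524}
    - {"xyz": [-0.0008, 0.00327, 0], "roll": -0.0524}
    - {"xyz": [-0.0008, 0.00327, 0], "roll": -0.0524}
    - {"xyz": [-0.0008, 0.00327, 0], "roll": -0.0524}
    - {"xyz": [-0.0008, 0.00327, 0], "roll": -0.0524}
    - {"xyz": [-0.0008, 0.00327, 0], "roll": -0.0524}

```text
clock: 3.68
ee_pos: [0.4517, 0.2347, 0.0648]
tool_rot: [-0.0, 0.922, 0.388, 0.0]
ft_force: [-0.9, 0.8, 0.8]
finger_gap: -0.001
```

```bash
python3 -c "
from h import *
go(L,.063,0)
im,d,c=save('top','top1.png')
a=cv2.resize(im[200:340,100:340],None,fx=3,fy=3); cv2.imwrite('pics/top1c.png',np.clip(a[:,:,::-1]*1.5,0,255).astype(np.uint8))"
```

```text
clock 3.68 [0.4517 0.2347 0.0648] psi 0.798 F [-0.93  0.81  0.8 ] roll 0.798 shift now [0.0612 0.0171 0.0018] after roll [ 0.055  -0.0319  0.0018] j [ 0.48  0.33 -0.35  0.9   0.    1.25] gap -0.001
```

View pics/top1c.png

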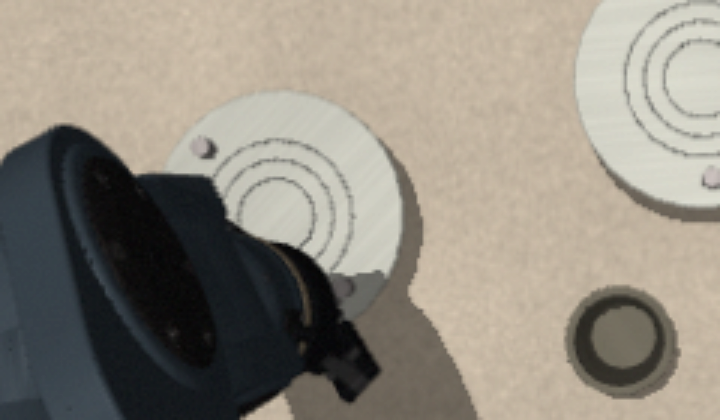

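The crop shows the head following: its pins are now at (203,147) and (343,285). The force is only about 1 N, so this wheel looks free. I'll finish the quarter turn.

Call:
carry_out:
  moves:
    - {"xyz": [-0.0008, 0.00327, 0], "roll": -0.0524}
    - {"xyz": [-0.0008, 0.00327, 0], "roll": -0.0524}
    - {"xyz": [-0.0008, 0.00327, 0], "roll": -0.0524}
    - {"xyz": [-0.0008, 0.00327, 0], "roll": -0.0524}
    - {"xyz": [-0.0008, 0.00327, 0], "roll": -0.0524}
    - {"xyz": [-0.0008, 0.00327, 0], "roll": -0.0524}
    - {"xyz": [-0.0008, 0.00327, 0], "roll": -0.0524}

```text
clock: 4.32
ee_pos: [0.4669, 0.217, 0.0647]
tool_rot: [-0.0, 0.836, 0.549, 0.0]
ft_force: [-0.3, 0.3, 0.2]
finger_gap: 0.002
```

Call:
carry_out:
  moves:
    - {"xyz": [-0.0008, 0.00327, 0], "roll": -0.0524}
    - {"xyz": [-0.0008, 0.00327, 0], "roll": -0.0524}
    - {"xyz": [-0.0008, 0.00327, 0], "roll": -0.0524}
    - {"xyz": [-0.0008, 0.00327, 0], "roll": -0.0524}
    - {"xyz": [-0.0008, 0.00327, 0], "roll": -0.0524}
    - {"xyz": [-0.0008, 0.00327, 0], "roll": -0.0524}
    - {"xyz": [-0.0008, 0.00327, 0], "roll": -0.0524}

```text
clock: 4.9
ee_pos: [0.4876, 0.206, 0.0646]
tool_rot: [0.0, 0.721, 0.692, 0.0]
ft_force: [-0.2, 0.8, -0.3]
finger_gap: -0.0
```

Call:
carry_out:
  moves:
    - {"xyz": [-0.0008, 0.00327, 0], "roll": -0.0524}
    - {"xyz": [-0.0008, 0.00327, 0], "roll": -0.0524}
    - {"xyz": [-0.0008, 0.00327, 0], "roll": -0.0524}
    - {"xyz": [-0.0008, 0.00327, 0], "roll": -0.0524}
    - {"xyz": [-0.0008, 0.00327, 0], "roll": -0.0524}
    - {"xyz": [-0.0008, 0.00327, 0], "roll": -0.0524}
    - {"xyz": [-0.0008, 0.00327, 0], "roll": -0.0524}

```text
clock: 5.48
ee_pos: [0.5107, 0.203, 0.0646]
tool_rot: [-0.0, 0.583, 0.812, 0.0]
ft_force: [-0.6, 0.4, 0.3]
finger_gap: -0.004
```

Call:
carry_out:
  moves:
    - {"xyz": [0, -0.004, 0], "roll": 0}
    - {"xyz": [0, -0.006, 0], "roll": 0}
    - {"xyz": [0, 0, -0.012], "roll": 0}
    - {"xyz": [0, 0, -0.02], "roll": 0.1}
    - {"xyz": [0, 0, -0.02], "roll": 0.12}
    - {"xyz": [0, 0, 0], "roll": 0.12}
    - {"xyz": [0, 0, 0], "roll": 0.12}
    - {"xyz": [0, 0, 0], "roll": 0.12}
    - {"xyz": [0, 0, 0], "roll": 0.12}
    - {"xyz": [0, 0, 0], "roll": 0}

```text
clock: 6.32
ee_pos: [0.5003, 0.1997, 0.1165]
tool_rot: [0.0, 0.829, 0.56, -0.0]
ft_force: [0.6, 0.1, 0.3]
finger_gap: 0.002
```

```bash
python3 -c "
from h import *
t=start(M_,MP,.027)
print(t);go(t[0],.064,t[1])"
```

```text
(array([0.52509814, 0.02372582]), np.float64(0.07738955641667737))
clock 6.32 [0.5003 0.1997 0.1165] psi 1.188 F [0.57 0.11 0.26] roll 1.110 shift now [-0.154   0.0888  0.0525] after roll [0.0111 0.1774 0.0525] j [ 0.38  0.32 -0.2   1.05 -0.    0.76] gap 0.002
```

The left wheel takes under 1 N all the way round. Middle wheel next.

Call:
carry_out:
  moves:
    - {"xyz": [0, 0, 0], "roll": 0.111}
    - {"xyz": [0, 0, 0], "roll": 0.111}
    - {"xyz": [0, 0, 0], "roll": 0.111}
    - {"xyz": [0, 0, 0], "roll": 0.111}
    - {"xyz": [0, 0, 0], "roll": 0.111}
    - {"xyz": [0, 0, 0], "roll": 0.111}
    - {"xyz": [0, 0, 0], "roll": 0.111}
    - {"xyz": [0, 0, 0], "roll": 0.111}
    - {"xyz": [0, 0, 0], "roll": 0.111}
    - {"xyz": [0, 0, 0], "roll": 0.111}
    - {"xyz": [0.0016, 0.025, 0], "roll": 0}
    - {"xyz": [0.0016, 0.025, 0], "roll": 0}

```text
clock: 7.32
ee_pos: [0.5079, 0.1506, 0.1163]
tool_rot: [0.0, 0.999, 0.045, -0.0]
ft_force: [-0.0, -0.4, 0.4]
finger_gap: -0.002
```

Call:
carry_out:
  moves:
    - {"xyz": [0.0016, 0.025, 0], "roll": 0}
    - {"xyz": [0.0016, 0.025, 0], "roll": 0}
    - {"xyz": [0.0016, 0.025, 0], "roll": 0}
    - {"xyz": [0.0016, 0.025, 0], "roll": 0}
    - {"xyz": [0.0016, 0.025, 0], "roll": 0}
    - {"xyz": [0, 0, 0], "roll": 0}
    - {"xyz": [0, 0, 0.015], "roll": 0}
    - {"xyz": [0, 0, 0.015], "roll": 0}
    - {"xyz": [0, 0, 0.015], "roll": 0}
    - {"xyz": [0, 0, 0.007], "roll": 0}
    - {"xyz": [0, 0, 0], "roll": 0}

```text
clock: 8.23
ee_pos: [0.5257, 0.0269, 0.063]
tool_rot: [0.0, 0.999, 0.044, -0.001]
ft_force: [0.1, 0.5, 0.1]
finger_gap: -0.0
```

```bash
python3 -c "
from h import *
t=start(M_,MP,.017)
go(t[0],.064,t[1])"
```

```text
clock 8.23 [0.5257 0.0269 0.063 ] psi 0.087 F [0.09 0.48 0.09] roll 0.010 shift now [-0.001   0.0131 -0.001 ] after roll [-0.0009  0.0131 -0.001 ] j [ 0.05  0.36 -0.3   0.91 -0.    1.53] gap -0.0
```

Call:
carry_out:
  moves:
    - {"xyz": [0, 0.003, 0], "roll": 0}
    - {"xyz": [0, 0.003, 0], "roll": 0}
    - {"xyz": [0, 0.003, 0], "roll": 0}
    - {"xyz": [0, 0.002, 0], "roll": 0}
    - {"xyz": [0, 0.002, 0], "roll": 0}

```text
clock: 8.65
ee_pos: [0.5287, 0.0134, 0.0648]
tool_rot: [-0.0, 0.999, 0.043, 0.0]
ft_force: [0.5, 1.7, 1.4]
finger_gap: -0.001
```

Call:
carry_out:
  moves:
    - {"xyz": [-0.0008, 0.00327, 0], "roll": -0.0524}
    - {"xyz": [-0.0008, 0.00327, 0], "roll": -0.0524}
    - {"xyz": [-0.0008, 0.00327, 0], "roll": -0.0524}
    - {"xyz": [-0.0008, 0.00327, 0], "roll": -0.0524}
    - {"xyz": [-0.0008, 0.00327, 0], "roll": -0.0524}

```text
clock: 9.07
ee_pos: [0.5277, -0.0029, 0.0648]
tool_rot: [-0.001, 0.985, 0.174, 0.0]
ft_force: [-0.3, 3.0, 2.3]
finger_gap: 0.003
```

```bash
python3 -c "
from h import *
go(M_,.064,0)"
```

```text
clock 9.07 [ 0.5277 -0.0029  0.0648] psi 0.350 F [-0.34  3.    2.3 ] roll 0.350 shift now [0.0591 0.0168 0.0009] after roll [ 0.0613 -0.0045  0.0009] j [-0.01  0.35 -0.3   0.91  0.    1.21] gap 0.003
```

Call:
carry_out:
  moves:
    - {"xyz": [-0.0008, 0.00327, 0], "roll": -0.0524}
    - {"xyz": [-0.0008, 0.00327, 0], "roll": -0.0524}
    - {"xyz": [-0.0008, 0.00327, 0], "roll": -0.0524}
    - {"xyz": [-0.0008, 0.00327, 0], "roll": -0.0524}
    - {"xyz": [-0.0008, 0.00327, 0], "roll": -0.0524}
    - {"xyz": [-0.0008, 0.00327, 0], "roll": -0.0524}
    - {"xyz": [-0.0008, 0.00327, 0], "roll": -0.0524}

```text
clock: 9.65
ee_pos: [0.5337, -0.0254, 0.0647]
tool_rot: [-0.001, 0.936, 0.351, 0.0]
ft_force: [-0.6, 4.2, 1.5]
finger_gap: 0.003
```

Call:
carry_out:
  moves:
    - {"xyz": [-0.0008, 0.00327, 0], "roll": -0.0524}
    - {"xyz": [-0.0008, 0.00327, 0], "roll": -0.0524}
    - {"xyz": [-0.0008, 0.00327, 0], "roll": -0.0524}
    - {"xyz": [-0.0008, 0.00327, 0], "roll": -0.0524}
    - {"xyz": [-0.0008, 0.00327, 0], "roll": -0.0524}
    - {"xyz": [-0.0008, 0.00327, 0], "roll": -0.0524}

```text
clock: 10.15
ee_pos: [0.5448, -0.0419, 0.0645]
tool_rot: [-0.001, 0.87, 0.493, 0.0]
ft_force: [-1.7, 4.2, 1.3]
finger_gap: -0.001
```

```bash
python3 -c "
from h import *
go(M_,.064,0)"
```

```text
clock 10.15 [ 0.5448 -0.0419  0.0645] psi 1.032 F [-1.74  4.22  1.27] roll 1.032 shift now [0.0601 0.0156 0.0005] after roll [ 0.0442 -0.0435  0.0005] j [-0.08  0.38 -0.26  0.93  0.    0.46] gap -0.001
```

Call:
carry_out:
  moves:
    - {"xyz": [-0.0008, 0.00327, 0], "roll": -0.0524}
    - {"xyz": [-0.0008, 0.00327, 0], "roll": -0.0524}
    - {"xyz": [-0.0008, 0.00327, 0], "roll": -0.0524}
    - {"xyz": [-0.0008, 0.00327, 0], "roll": -0.0524}
    - {"xyz": [-0.0008, 0.00327, 0], "roll": -0.0524}
    - {"xyz": [-0.0008, 0.00327, 0], "roll": -0.0524}
    - {"xyz": [-0.0008, 0.00327, 0], "roll": -0.0524}

```text
clock: 10.73
ee_pos: [0.5634, -0.0557, 0.0643]
tool_rot: [-0.001, 0.765, 0.644, -0.0]
ft_force: [-3.0, 2.4, 0.1]
finger_gap: 0.002
```

Call:
carry_out:
  moves:
    - {"xyz": [-0.0008, 0.00327, 0], "roll": -0.0524}
    - {"xyz": [-0.0008, 0.00327, 0], "roll": -0.0524}
    - {"xyz": [-0.0008, 0.00327, 0], "roll": -0.0524}
    - {"xyz": [-0.0008, 0.00327, 0], "roll": -0.0524}
    - {"xyz": [-0.0008, 0.00327, 0], "roll": -0.0524}
    - {"xyz": [-0.0008, 0.00327, 0], "roll": -0.0524}

```text
clock: 11.23
ee_pos: [0.5823, -0.0614, 0.0641]
tool_rot: [-0.001, 0.655, 0.755, -0.0]
ft_force: [-3.0, 1.8, 0.6]
finger_gap: 0.001
```

Call:
carry_out:
  moves:
    - {"xyz": [0, -0.004, 0], "roll": 0}
    - {"xyz": [0, -0.006, 0], "roll": 0}
    - {"xyz": [0, 0, -0.012], "roll": 0}
    - {"xyz": [0, 0, -0.02], "roll": 0.1}
    - {"xyz": [0, 0, -0.02], "roll": 0.12}
    - {"xyz": [0, 0, 0], "roll": 0.12}
    - {"xyz": [0, 0, 0], "roll": 0.12}
    - {"xyz": [0, 0, 0], "roll": 0.12}
    - {"xyz": [0, 0, 0], "roll": 0.12}
    - {"xyz": [0, 0, 0], "roll": 0.12}
    - {"xyz": [0, 0, 0], "roll": 0.12}
    - {"xyz": [0, 0, 0], "roll": 0}

```text
clock: 12.23
ee_pos: [0.5729, -0.0633, 0.1165]
tool_rot: [0.0, 0.928, 0.372, 0.0]
ft_force: [0.3, -0.1, 0.1]
finger_gap: 0.002
```

```bash
python3 -c "
from h import *
t=start(R_,RP,.025)
print(t);go(t[0],.064,t[1])"
```

```text
(array([ 0.4644675 , -0.20622596]), np.float64(-0.9376141035906715))
clock 12.23 [ 0.5729 -0.0633  0.1165] psi 0.762 F [ 0.31 -0.11  0.09] roll -1.442 shift now [-0.1772  0.0285  0.0526] after roll [-0.0511 -0.172   0.0526] j [-0.11  0.38 -0.1   1.08 -0.    0.7 ] gap 0.002
```

The middle wheel drags at about 3.5–4.5 N, steadily. Right wheel next.

Call:
carry_out:
  moves:
    - {"xyz": [0, 0, 0], "roll": 0.1214}
    - {"xyz": [0, 0, 0], "roll": 0.1214}
    - {"xyz": [0, 0, 0], "roll": 0.1214}
    - {"xyz": [0, 0, 0], "roll": 0.1214}
    - {"xyz": [0, 0, 0], "roll": 0.1214}
    - {"xyz": [0, 0, 0], "roll": 0.1214}
    - {"xyz": [0, 0, 0], "roll": 0.1214}
    - {"xyz": [0, 0, 0], "roll": 0.1214}
    - {"xyz": [0, 0, 0], "roll": 0.1214}
    - {"xyz": [0, 0, 0], "roll": 0.1214}
    - {"xyz": [0, 0, 0], "roll": 0.1214}
    - {"xyz": [0, 0, 0], "roll": 0.1214}

```text
clock: 13.23
ee_pos: [0.573, -0.0632, 0.1165]
tool_rot: [0.0, 0.941, -0.338, 0.0]
ft_force: [1.2, 0.0, -0.8]
finger_gap: -0.002
```

Call:
carry_out:
  moves:
    - {"xyz": [0, 0, 0], "roll": 0.1214}
    - {"xyz": [0, 0, 0], "roll": 0.1214}
    - {"xyz": [0.0064, 0.0215, 0], "roll": 0}
    - {"xyz": [0.0064, 0.0215, 0], "roll": 0}
    - {"xyz": [0.0064, 0.0215, 0], "roll": 0}
    - {"xyz": [0.0064, 0.0215, 0], "roll": 0}
    - {"xyz": [0.0064, 0.0215, 0], "roll": 0}
    - {"xyz": [0.0064, 0.0215, 0], "roll": 0}
    - {"xyz": [0.0064, 0.0215, 0], "roll": 0}
    - {"xyz": [0.0064, 0.0215, 0], "roll": 0}
    - {"xyz": [0, 0, 0], "roll": 0}

```text
clock: 14.15
ee_pos: [0.4638, -0.2091, 0.1165]
tool_rot: [0.001, 0.894, -0.448, -0.0]
ft_force: [-0.8, 0.2, 0.0]
finger_gap: 0.002
```

```bash
python3 -c "
from h import *
t=start(R_,RP,.025)
go(t[0],.064,t[1])"
```

```text
clock 14.15 [ 0.4638 -0.2091  0.1165] psi -0.929 F [-0.78  0.23  0.05] roll 0.008 shift now [-0.0019 -0.0024  0.0525] after roll [-0.0019 -0.0023  0.0525] j [-0.42  0.28 -0.27  1.03 -0.    2.08] gap 0.002
```

Call:
carry_out:
  moves:
    - {"xyz": [-0.002, -0.002, 0.01], "roll": 0}
    - {"xyz": [0, 0, 0.015], "roll": 0}
    - {"xyz": [0, 0, 0.015], "roll": 0}
    - {"xyz": [0, 0, 0.011], "roll": 0}
    - {"xyz": [0, 0, 0], "roll": 0}

```text
clock: 14.57
ee_pos: [0.4653, -0.2033, 0.0636]
tool_rot: [0.0, 0.894, -0.447, -0.001]
ft_force: [-0.7, -0.1, 0.3]
finger_gap: -0.002
```

Call:
carry_out:
  moves:
    - {"xyz": [0, 0.002, 0], "roll": 0}
    - {"xyz": [0, 0.002, 0], "roll": 0}
    - {"xyz": [0, 0.002, 0], "roll": 0}
    - {"xyz": [0, 0.002, 0], "roll": 0}

```text
clock: 14.9
ee_pos: [0.4605, -0.2092, 0.0661]
tool_rot: [0.0, 0.894, -0.448, 0.001]
ft_force: [0.6, 0.5, 0.4]
finger_gap: -0.001
```

Call:
carry_out:
  moves:
    - {"xyz": [-0.0008, 0.00327, 0], "roll": -0.0524}
    - {"xyz": [-0.0008, 0.00327, 0], "roll": -0.0524}
    - {"xyz": [-0.0008, 0.00327, 0], "roll": -0.0524}
    - {"xyz": [-0.0008, 0.00327, 0], "roll": -0.0524}
    - {"xyz": [-0.0008, 0.00327, 0], "roll": -0.0524}
    - {"xyz": [-0.0008, 0.00327, 0], "roll": -0.0524}

```text
clock: 15.4
ee_pos: [0.443, -0.2185, 0.0659]
tool_rot: [-0.001, 0.954, -0.301, 0.0]
ft_force: [0.2, 5.0, 2.0]
finger_gap: -0.001
```

```bash
python3 -c "
from h import *
go(R_,.064,0)"
```

```text
clock 15.40 [ 0.443  -0.2185  0.0659] psi -0.612 F [0.19 4.98 2.03] roll -0.612 shift now [0.0613 0.0212 0.0019] after roll [0.038  0.0525 0.0019] j [-0.46  0.3  -0.38  0.89  0.    1.72] gap -0.001
```

Call:
carry_out:
  moves:
    - {"xyz": [-0.0008, 0.00327, 0], "roll": -0.0524}
    - {"xyz": [-0.0008, 0.00327, 0], "roll": -0.0524}
    - {"xyz": [-0.0008, 0.00327, 0], "roll": -0.0524}
    - {"xyz": [-0.0008, 0.00327, 0], "roll": -0.0524}
    - {"xyz": [-0.0008, 0.00327, 0], "roll": -0.0524}
    - {"xyz": [-0.0008, 0.00327, 0], "roll": -0.0524}
    - {"xyz": [-0.0008, 0.00327, 0], "roll": -0.0524}
    - {"xyz": [-0.0008, 0.00327, 0], "roll": -0.0524}

```text
clock: 16.07
ee_pos: [0.4252, -0.2391, 0.0655]
tool_rot: [-0.001, 0.995, -0.096, -0.001]
ft_force: [-2.1, 4.9, 0.8]
finger_gap: -0.002
```

Call:
carry_out:
  moves:
    - {"xyz": [-0.0008, 0.00327, 0], "roll": -0.0524}
    - {"xyz": [-0.0008, 0.00327, 0], "roll": -0.0524}
    - {"xyz": [-0.0008, 0.00327, 0], "roll": -0.0524}
    - {"xyz": [-0.0008, 0.00327, 0], "roll": -0.0524}
    - {"xyz": [-0.0008, 0.00327, 0], "roll": -0.0524}
    - {"xyz": [-0.0008, 0.00327, 0], "roll": -0.0524}
    - {"xyz": [-0.0008, 0.00327, 0], "roll": -0.0524}
    - {"xyz": [-0.0008, 0.00327, 0], "roll": -0.0524}
    - {"xyz": [-0.0008, 0.00327, 0], "roll": -0.0524}

```text
clock: 16.82
ee_pos: [0.418, -0.2685, 0.0653]
tool_rot: [-0.001, 0.99, 0.139, -0.001]
ft_force: [-4.0, 2.8, 1.4]
finger_gap: 0.001
```

Call:
carry_out:
  moves:
    - {"xyz": [-0.0008, 0.00327, 0], "roll": -0.0524}
    - {"xyz": [-0.0008, 0.00327, 0], "roll": -0.0524}
    - {"xyz": [-0.0008, 0.00327, 0], "roll": -0.0524}
    - {"xyz": [-0.0008, 0.00327, 0], "roll": -0.0524}
    - {"xyz": [-0.0008, 0.00327, 0], "roll": -0.0524}
    - {"xyz": [-0.0008, 0.00327, 0], "roll": -0.0524}
    - {"xyz": [-0.0008, 0.00327, 0], "roll": -0.0524}
    - {"xyz": [-0.0008, 0.00327, 0], "roll": -0.0524}
    - {"xyz": [-0.0008, 0.00327, 0], "roll": -0.0524}

```text
clock: 17.57
ee_pos: [0.4254, -0.2982, 0.0654]
tool_rot: [-0.001, 0.931, 0.366, -0.001]
ft_force: [-4.8, 0.9, 1.0]
finger_gap: -0.001
```

Call:
carry_out:
  moves:
    - {"xyz": [0, -0.004, 0], "roll": 0}
    - {"xyz": [0, -0.006, 0], "roll": 0}
    - {"xyz": [0, 0, -0.012], "roll": 0}
    - {"xyz": [0, 0, -0.025], "roll": 0}
    - {"xyz": [0, 0, -0.03], "roll": 0}
    - {"xyz": [0, 0, -0.03], "roll": 0}
    - {"xyz": [0, 0, 0], "roll": 0}
  hand: -1

```text
clock: 18.15
ee_pos: [0.4219, -0.2921, 0.1679]
tool_rot: [0.003, 0.931, 0.364, 0.002]
ft_force: [1.1, -0.5, 0.8]
finger_gap: 0.975
```

```bash
python3 -c "
from h import *
im,d,c=save('top','top2.png')
K,D,R,t=c
v,u=np.mgrid[:480,:640]
p=cv2.undistortPoints(np.stack([u,v],-1).reshape(-1,1,2).astype(float),K,D).reshape(-1,2)
X=((np.c_[p,np.ones(len(p))]*d.reshape(-1,1)-t)@R).reshape(480,640,3)
m=((X[...,2]>.066)&(X[...,2]<.09)&(d>0)).astype(np.uint8)
n,l,st,cc=cv2.connectedComponentsWithStats(m)
for i in range(1,n):
  if 15<st[i,4]<450 and 100<cc[i][0]<560: print(cc[i].round(1),st[i,4],ray('top',[cc[i]],.0745)[0].round(4))
go((.4297,.0543),.15,.9)"
```

```text
[367.  217.5] 35 [ 0.6006 -0.0589  0.0745]
[300.6 231.8] 35 [0.5765 0.0624 0.0745]
[460.9 256.2] 41 [ 0.5272 -0.229   0.0745]
[220.8 259.4] 36 [0.5283 0.2084 0.0745]
[159.4 284.4] 37 [0.484  0.3231 0.0745]
[305.7 313.2] 392 [0.4292 0.0549 0.0745]
[378.5 341.3] 383 [ 0.3769 -0.0747  0.0745]
[192.4 373.4] 419 [0.3221 0.262  0.0745]
[261.1 376.6] 404 [0.3165 0.1367 0.0745]
clock 18.20 [ 0.4213 -0.2917  0.1655] psi 0.746 F [-0.6  -0.32 -0.06] roll -0.154 shift now [ 0.2409 -0.2486  0.0143] after roll [ 0.2762 -0.2086  0.0143] j [-0.61  0.24 -0.18  1.14  0.    0.22] gap 0.999
```

View pics/top2.png

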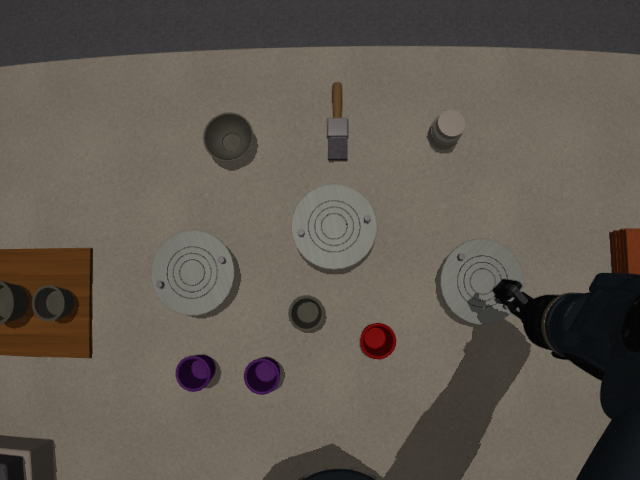

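All three wheels turned about 95°:

| Wheel | Pin direction before | Pin direction after | Force at pin |
|---|---|---|---|
| Left | 195° | 290° | under 1 N |
| Middle | 184° | 281° | about 4 N |
| Right | −54° | 42° | about 5 N |

Left is the free one. The pot at (306,313) hasn't moved. I'll fetch it with the jaws at psi = 0.37, square to the left wheel's pins.

Call:
carry_out:
  moves:
    - {"xyz": [0.02, -0.0207, 0], "roll": 0}
    - {"xyz": [0.02, -0.0207, 0], "roll": 0}
    - {"xyz": [0.02, -0.0207, 0], "roll": 0}
    - {"xyz": [0.02, -0.0207, 0], "roll": 0}
    - {"xyz": [0.02, -0.0207, 0], "roll": 0}
    - {"xyz": [0.02, -0.0207, 0], "roll": 0}
    - {"xyz": [0.02, -0.0207, 0], "roll": 0}
    - {"xyz": [0.02, -0.0207, 0], "roll": 0}
    - {"xyz": [0.02, -0.0207, 0], "roll": 0}
    - {"xyz": [0.02, -0.0207, 0], "roll": 0}
    - {"xyz": [0.02, -0.0207, 0], "roll": 0}
    - {"xyz": [0.02, -0.0207, 0], "roll": 0}

```text
clock: 19.2
ee_pos: [0.4262, 0.0557, 0.1615]
tool_rot: [-0.0, 0.931, 0.364, -0.0]
ft_force: [0.6, 0.8, 0.7]
finger_gap: 0.999
```

Call:
carry_out:
  moves:
    - {"xyz": [0, 0, 0], "roll": 0.094}
    - {"xyz": [0, 0, 0], "roll": 0.094}
    - {"xyz": [0, 0, 0], "roll": 0.094}
    - {"xyz": [0, 0, 0], "roll": 0.094}
    - {"xyz": [0, 0, 0], "roll": 0}
    - {"xyz": [0, 0, 0], "roll": 0}

```text
clock: 19.7
ee_pos: [0.4266, 0.0543, 0.1617]
tool_rot: [-0.0, 0.983, 0.186, -0.0]
ft_force: [-0.1, -0.5, -0.2]
finger_gap: 1.0
```

```bash
python3 -c "
from h import *
im,d,c=save('wrist','wrist0.png')
go((.4297,.0543),.02,.37)
P=np.array([[.4297,.0543,.075]]); print(cv2.projectPoints(P,cv2.Rodrigues(c[2])[0],c[3],c[0],c[1])[0])"
```

```text
clock 19.75 [0.4268 0.0542 0.1618] psi 0.374 F [-0.15  0.22 -0.21] roll 0.004 shift now [0.0028 0.001  0.1418] after roll [0.0028 0.001  0.1418] j [ 0.13  0.11 -0.35  1.1  -0.    1.32] gap 0.998
[[[326.22854458 247.67142877]]]
```

View pics/wrist0.png

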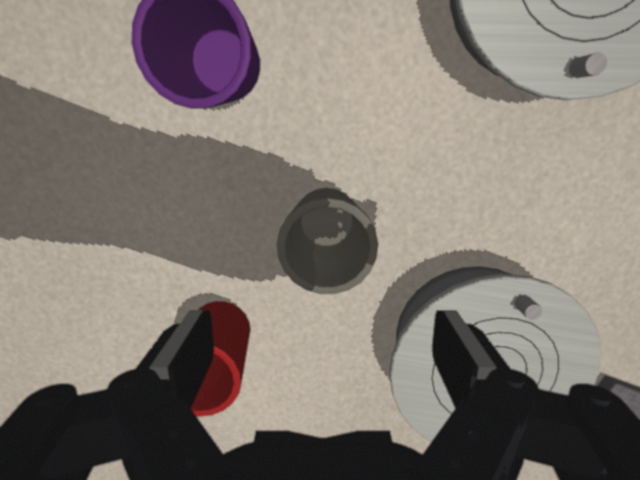

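In the wrist view the pot's rim centre is at about (327,244), against a predicted (326,248). They agree to about 2 mm, so I'm going down and gripping.

Call:
carry_out:
  moves:
    - {"xyz": [0.003, 0.001, 0.015], "roll": 0}
    - {"xyz": [0, 0, 0.02], "roll": 0}
    - {"xyz": [0, 0, 0.02], "roll": 0}
    - {"xyz": [0, 0, 0.02], "roll": 0}
    - {"xyz": [0, 0, 0.02], "roll": 0}
    - {"xyz": [0, 0, 0.02], "roll": 0}
    - {"xyz": [0, 0, 0.017], "roll": 0}
    - {"xyz": [0, 0, 0.01], "roll": 0}
    - {"xyz": [0, 0, 0], "roll": 0}
    - {"xyz": [0, 0, 0], "roll": 0}

```text
clock: 20.58
ee_pos: [0.43, 0.0543, 0.02]
tool_rot: [-0.0, 0.983, 0.185, -0.001]
ft_force: [-0.3, -0.7, 0.2]
finger_gap: 1.002
```

Call:
carry_out:
  moves:
    - {"xyz": [0, 0, 0], "roll": 0}
    - {"xyz": [0, 0, 0], "roll": 0}
    - {"xyz": [0, 0, 0], "roll": 0}
    - {"xyz": [0, 0, 0], "roll": 0}
    - {"xyz": [0, 0, 0], "roll": 0}
    - {"xyz": [0, 0, 0], "roll": 0}
    - {"xyz": [0, 0, 0], "roll": 0}
    - {"xyz": [0, 0, 0], "roll": 0}
  hand: 1
  grip_force: 30

```text
clock: 21.25
ee_pos: [0.431, 0.0544, 0.0214]
tool_rot: [0.0, 0.983, 0.185, 0.001]
ft_force: [-1.9, -0.2, 6.5]
finger_gap: 0.739
```

Call:
carry_out:
  moves:
    - {"xyz": [0, 0, -0.01], "roll": 0}
    - {"xyz": [0, 0, -0.02], "roll": 0}
    - {"xyz": [0, 0, -0.02], "roll": 0}
    - {"xyz": [0, 0, -0.025], "roll": 0}
    - {"xyz": [0, 0, -0.025], "roll": 0}
    - {"xyz": [0, 0, -0.01], "roll": 0}
    - {"xyz": [0, 0, 0], "roll": 0}
    - {"xyz": [0, 0, 0], "roll": 0}

```text
clock: 21.92
ee_pos: [0.4308, 0.0544, 0.1308]
tool_rot: [0.0, 0.983, 0.185, 0.001]
ft_force: [-1.2, 0.4, -3.6]
finger_gap: 0.736
```

```bash
python3 -c "
from h import *
im,d,c=save('wrist','wrist1.png'); save('scene','scene1.png')
go((.5063,.2662),.15,.374)
im2=cv2.imread('pics/scene1.png')
cv2.imwrite('pics/c2.png',np.hstack([cv2.imread('pics/wrist1.png')[::1,::1][100:400,120:520],im2[60:360,180:560]]))"
```

```text
clock 22.02 [0.4298 0.0543 0.1295] psi 0.371 F [-0.37 -0.48 -2.43] roll -0.003 shift now [ 0.1481 -0.1697 -0.0206] after roll [ 0.1486 -0.1693 -0.0206] j [ 0.13  0.15 -0.41  1.02 -0.    1.33] gap 0.736
```

View pics/c2.png

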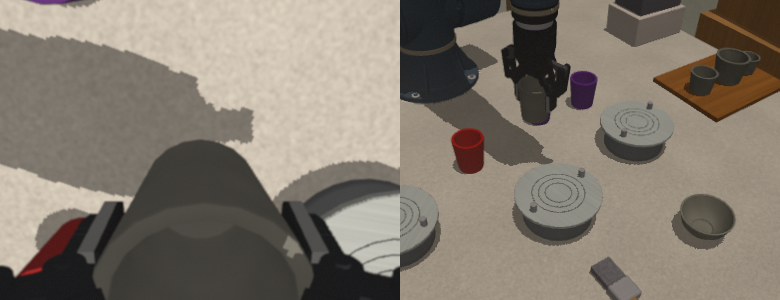

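The pot is held upright and the measured load of 2.4 N matches 0.25 kg. I'm carrying it to the left wheel.

Call:
carry_out:
  moves:
    - {"xyz": [0.006, -0.0068, 0], "roll": 0}
    - {"xyz": [0.012, -0.0137, 0], "roll": 0}
    - {"xyz": [0.0168, -0.0193, 0], "roll": 0}
    - {"xyz": [0.0168, -0.0193, 0], "roll": 0}
    - {"xyz": [0.0168, -0.0193, 0], "roll": 0}
    - {"xyz": [0.0168, -0.0193, 0], "roll": 0}
    - {"xyz": [0.0168, -0.0193, 0], "roll": 0}
    - {"xyz": [0.0168, -0.0193, 0], "roll": 0}
    - {"xyz": [0.0168, -0.0193, 0], "roll": 0}
    - {"xyz": [0.0095, -0.0108, 0], "roll": 0}
    - {"xyz": [0.003, -0.0034, 0], "roll": 0}
    - {"xyz": [0, 0, 0], "roll": 0}

```text
clock: 23.02
ee_pos: [0.5067, 0.2676, 0.1289]
tool_rot: [0.0, 0.983, 0.185, -0.001]
ft_force: [-0.2, -0.8, -1.8]
finger_gap: 0.742
```

Call:
carry_out:
  moves:
    - {"xyz": [0, 0, 0.008], "roll": 0}
    - {"xyz": [0, 0, 0.01], "roll": 0}
    - {"xyz": [0, 0, 0.01], "roll": 0}
    - {"xyz": [0, 0, 0.008], "roll": 0}
    - {"xyz": [0, 0, 0.005], "roll": 0}
    - {"xyz": [0, 0, 0], "roll": 0}
    - {"xyz": [0, 0, 0], "roll": 0}
    - {"xyz": [0, 0, 0], "roll": 0}

```text
clock: 23.68
ee_pos: [0.5072, 0.2663, 0.0896]
tool_rot: [-0.0, 0.983, 0.184, 0.0]
ft_force: [0.4, -0.3, -1.9]
finger_gap: 0.738
```

```bash
python3 -c "
from h import *
go((.5063,.2662),.079,.37)
im,d,c=save('wrist','wrist2.png')"
```

```text
clock 23.68 [0.5072 0.2663 0.0896] psi 0.371 F [ 0.39 -0.3  -1.89] roll 0.001 shift now [-0.0009 -0.0002  0.0106] after roll [-0.0009 -0.0002  0.0106] j [ 0.48  0.4  -0.15  1.02 -0.    1.68] gap 0.738
```

View pics/wrist2.png

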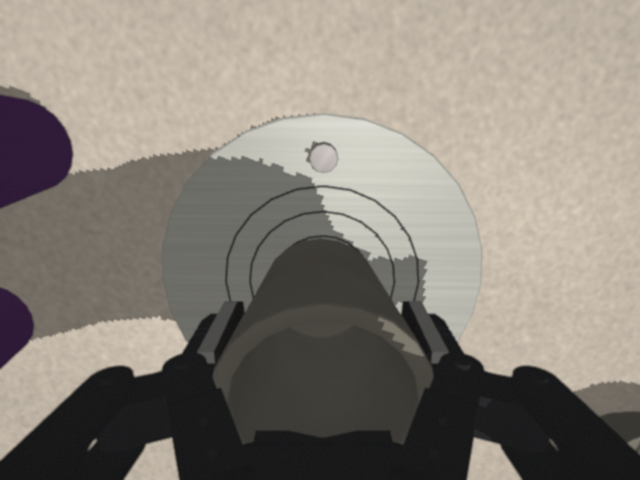

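The foot is over the rings: disc, pin and pot all centre on column 321 or 322. I'm lowering it softly.

Call:
carry_out:
  moves:
    - {"xyz": [-0.0005, 0, 0.003], "roll": 0}
    - {"xyz": [0, 0, 0.002], "roll": 0}
    - {"xyz": [0, 0, 0.002], "roll": 0}
    - {"xyz": [0, 0, 0.001], "roll": 0}
    - {"xyz": [0, 0, 0.001], "roll": 0}
    - {"xyz": [0, 0, 0], "roll": 0}
    - {"xyz": [0, 0, 0], "roll": 0}

```text
clock: 24.32
ee_pos: [0.5065, 0.2661, 0.0802]
tool_rot: [0.0, 0.983, 0.184, -0.0]
ft_force: [-0.2, 0.5, -3.2]
finger_gap: 0.742
```

Call:
carry_out:
  moves:
    - {"xyz": [0, 0, 0.0005], "roll": 0}
    - {"xyz": [0, 0, 0.0005], "roll": 0}
    - {"xyz": [0, 0, 0], "roll": 0}

```text
clock: 24.57
ee_pos: [0.5066, 0.2663, 0.0796]
tool_rot: [-0.0, 0.983, 0.184, 0.0]
ft_force: [-1.1, 0.3, 1.5]
finger_gap: 0.738
```

Contact is soft: the load went from −2.4 N to +1.5 N. I'm releasing.

Call:
carry_out:
  moves:
    - {"xyz": [0, 0, 0], "roll": 0}
    - {"xyz": [0, 0, 0], "roll": 0}
    - {"xyz": [0, 0, 0], "roll": 0}
    - {"xyz": [0, 0, 0], "roll": 0}
    - {"xyz": [0, 0, 0], "roll": 0}
    - {"xyz": [0, 0, 0], "roll": 0}
  hand: -1

```text
clock: 25.07
ee_pos: [0.5065, 0.2661, 0.0793]
tool_rot: [0.0, 0.983, 0.184, -0.0]
ft_force: [-1.0, 0.3, -0.1]
finger_gap: 0.997
```

Call:
carry_out:
  moves:
    - {"xyz": [0, 0, -0.005], "roll": 0}
    - {"xyz": [0, 0, -0.01], "roll": 0}
    - {"xyz": [0, 0, -0.02], "roll": 0}
    - {"xyz": [0, 0, -0.025], "roll": 0}
    - {"xyz": [0, 0, -0.03], "roll": 0}
    - {"xyz": [0, 0, -0.03], "roll": 0}
    - {"xyz": [0, 0, -0.02], "roll": 0}
    - {"xyz": [-0.03, 0.0, 0], "roll": 0}
    - {"xyz": [-0.04, 0, 0], "roll": 0}
    - {"xyz": [-0.04, 0, 0], "roll": 0}
    - {"xyz": [-0.04, 0, 0], "roll": 0}
    - {"xyz": [-0.03, 0, 0], "roll": 0}

```text
clock: 26.07
ee_pos: [0.3359, 0.1996, 0.22]
tool_rot: [-0.0, 0.983, 0.184, -0.0]
ft_force: [-0.5, 0.2, 0.2]
finger_gap: 0.994
```

```bash
python3 -c "
from h import *
im,d,c=save('top','top3.png'); i2,_,_=save('scene','scene3.png')
K,D,R,t=c
v,u=np.mgrid[:480,:640]
p=cv2.undistortPoints(np.stack([u,v],-1).reshape(-1,1,2).astype(float),K,D).reshape(-1,2)
X=((np.c_[p,np.ones(len(p))]*d.reshape(-1,1)-t)@R).reshape(480,640,3)
for lo,hi in((.066,.09),(.12,.145)):
  n,l,st,cc=cv2.connectedComponentsWithStats(((X[...,2]>lo)&(X[...,2]<hi)&(d>0)).astype(np.uint8))
  for i in range(1,n):
    if 15<st[i,4]<700 and 100<cc[i][0]<560: print(cc[i].round(1),st[i,4],ray('top',[cc[i]],np.median(X[l==i][:,2]))[0].round(4))
a=cv2.resize(im[200:350,100:300],None,fx=2,fy=2);b=i2[100:400,300:640]
cv2.imwrite('pics/fin.png',np.clip(np.hstack([a,b])[:,:,::-1]*1.3,0,255).astype(np.uint8));go((.5,.26),.2,.37)"
```

```text
[450.3 123.7] 661 [ 0.7731 -0.2183  0.0854]
[367.  217.7] 38 [ 0.6004 -0.0589  0.0746]
[300.7 231.8] 36 [0.5766 0.0622 0.0739]
[460.8 256.2] 42 [ 0.5272 -0.2288  0.0746]
[220.7 259.5] 35 [0.5282 0.2087 0.0741]
[181.8 271.1] 161 [0.5078 0.2804 0.0769]
[202.2 274.1] 50 [0.502  0.2418 0.0792]
[190.6 269.5] 22 [0.5111 0.2665 0.0674]
[159.3 284.5] 35 [0.4838 0.3238 0.0733]
[506.9 305.6] 36 [ 0.4352 -0.3122  0.0744]
[378.4 341.2] 382 [ 0.3771 -0.0745  0.075 ]
[205.5 366.7] 126 [0.3344 0.2375 0.0746]
[261.  376.7] 413 [0.3164 0.1369 0.0748]
[180.  271.5] 506 [0.505  0.2677 0.132 ]
clock 26.17 [0.3348 0.1991 0.2206] psi 0.372 F [-0.09 -0.1  -0.08] roll 0.002 shift now [0.176  0.0032 0.0205] after roll [0.176  0.003  0.0205] j [ 0.54  0.01 -0.31  1.25  0.    1.74] gap 1.001
```

View pics/fin.png

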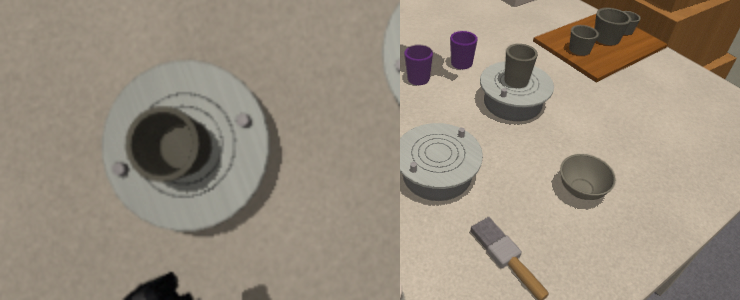

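The pot stands upright on the left wheel. Its rim centre is at (0.505, 0.268), height 0.132 m, and the wheel centre is at (0.506, 0.266). The gripper is clear and the bystanders haven't moved, so I'm handing in.

```bash
python3 -c "
from station import arm
print(arm.hand_in())"
```

```text
the job is handed in; nothing more can be done
None
```

The cement pot now stands upright on the left wheel, which is the free-running one, and the job is handed in after about 26 s of the allowed 72 s.

- **Turning the wheels:** I eased each wheel about 95° by a bat pin with the shut fingers. The left took about 1 N or less, close to sensor noise. The middle dragged at about 3.5–4.5 N and the right at about 5 N.
- **Middle wheel reading:** its drag came out a little below the stated 5–9 N, but well above the under 1 N of a free head, so I counted it as gritty.
- **Setting the pot down:** contact was at about 4 N, then I let go and lifted straight up.
- **Last checks:** the pot's rim centre is within about 2 mm of the wheel's centre. The rim measures 132 mm above the table; 133 mm is expected.
- **Pins and bystanders:** the left wheel's pins did not move during placing. The jar's measured position has not changed, and the bowl and brush look unmoved in the pictures.
- **Clearance:** the gripper was open and clear, with no force on it beyond noise.
- **Disagreements:** my rough pin positions from the scene camera, picked by eye, were 5–10 mm off the top camera's. I used the top camera, and the close-up wrist view agreed with it to about 2 mm. My first two move calls were refused for format and moved nothing.

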